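Free the ratchet and close the plate-sealing press

TASK

Close the plate-sealing press: press the ratchet's release tab all the way down so that it stays down, and only then push the raised press arm down by its cross handle until it is fully home. Only press and push with the fingertips: do not grip or lift the arm or force it against the ratchet while that is still engaged. Leave the other things on the bench where they are, and finish with the hand clear of everything.

Things in the scene. Friction and masses are not known exactly. Their poses are not given: they have to be found in the camera images.
- press: hand press for sealing microplates, fixed: white base 355 x 130 x 18 mm. Origin on the bench under the arm's hinge; z up, x along the base (-235 to +120 mm): arm to -x, ratchet tab to +x. A sealed microplate lies on it under the arm, top 35 mm above the bench. White cheeks beside the hinge reach 118 mm above the bench, those at the pawl pivot (x +66 mm) 100 mm.
- press_hinge (a point): hinge axis of the press arm, 100 mm above the bench, on the press's middle line; the axis is the press's y axis, level. Turns with the press.
- press_handle (a point): centre of the round cross handle at the end of the press arm: black bar 28 mm in diameter, 100 mm long, parallel to the hinge axis and 240 mm from it; moves on a circle about press_hinge. The arm is a steel bar 24 mm wide, 18 mm deep, with a 116 x 76 mm aluminium pressing plate below it, 132 mm from the hinge.
- press_arm (a joint): angle of the arm above level, rad: 0 = level, fully home on a hard stop (handle centre 100 mm above the bench); starts 0.48 to 0.82, at most 1.0. Stiff hinge: stays where it is left, takes 3 to 8 N at the handle to push down. While the pawl is engaged, ratchet teeth every 0.2 rad stop it going down (it gives up to 0.08 rad until a tooth meets the pawl).
- pawl_tab (a point): centre of the top face of the pawl's steel release tab, 36 (along press x) x 44 x 6 mm, at the end of the press away from the handle, 74 mm from the pawl's pivot (x +66 mm, 86 mm above the bench, axis along press y). Engaged, it is about 104 mm above the bench, sloping up outwards by 0.25 rad; free, about 67 mm, sloping down by 0.25 rad.
- press_pawl (a joint): angle of the pawl, rad: 0 = engaged (as at the start), 0.5 = tab fully down on its stop (37 mm lower), pawl free. Stiff pivot without a spring: it takes about 4 N at the tab to press and stays where it is left; the hook is clear of the teeth from about 0.2 rad.
- wash_bottle: loose white wash bottle, 68 mm in diameter, 180 mm tall with an orange spout; origin at the centre of its underside. Leave alone.
- tip_box: loose open green box 85 x 60 x 45 mm; origin at the centre of its underside. Leave alone.
- sample_jar: loose glass jar 48 mm in diameter, 60 mm tall; origin at the centre of its underside. Leave alone.
- marker: loose black and orange marker lying on the bench, about 130 mm long and 15 mm thick; origin on the bench under the middle of its black part. Leave alone.

How it is judged (in metres and radians):
On the way, in this order (a step that is already met when the one before it is completed fails the run):
1. the release tab is pressed down and the pawl is free, the arm still raised (value of joint press_pawl above 0.38 rad and value of joint press_arm above 0.3 rad), for 0.2 s.
2. the press arm is pushed down fully home (value of joint press_arm below 0.035 rad and value of joint press_pawl above 0.38 rad), for 0.2 s.
At the end, for the whole second after the job is handed in: the press arm is within 0.035 rad (8 mm at the handle) of fully home, the pawl is still free (over 0.38 rad of its 0.5), and the wash bottle, box, jar and marker are at rest within 25 mm of where they stood (all of step 2 and distance of each of wash_bottle, tip_box, sample_jar, marker from where it was at the start of the episode below 0.025 m and linear speed of each of wash_bottle, tip_box, sample_jar, marker below 0.02 m/s); the robot touches nothing.
It fails at once if the arm is forced down or lifted (handle moved more than 35 mm) while the pawl is engaged (distance of press_handle from where it was at the start of the episode above 0.035 m and value of joint press_pawl below 0.15 rad).
It fails at once if the arm is lifted to the top of its travel (above 0.94 rad) (value of joint press_arm above 0.94 rad).
It fails at once if the wash bottle, box, jar or marker is moved over 25 mm, lifted or knocked over (distance of any of wash_bottle, tip_box, sample_jar, marker from where it was at the start of the episode above 0.025 m or height (world z) of any of wash_bottle, tip_box, sample_jar, marker above 0.015 m).
It also fails if it takes over 48 s, if anything falls off the work surface, if the arm or the gripper's body presses on something with over 40 N, if the wrist force passes 120 N, or if a joint passes its speed limit or range.

ROBOT

A 7-joint arm with a two-finger parallel gripper is mounted at the origin on the work surface. World frame = base frame: x ahead of the robot, y to its left, z up, the work surface at z = 0. Lengths are in mm, angles in degrees, forces in N, time in s.
With the tool pointing down it reaches from about 350 to 900 mm from the base axis. Payload 8.1 kg.
Tool frame: the origin (TCP) lies midway between the tips of the shut fingers; the grasp point (between the pads) lies 19 mm behind it (ctrl.grasp_offset is the distance from the TCP to the grasp point, in mm); z points along the fingers, y is the direction in which the jaws open and shut (so a half turn about z gives the same grasp; the last joint's range is limited). The gripper opens to 85 mm and grips with 20 to 120 N. Pads are 22 mm wide; open, the fingers measure 114 mm over their backs; the gripper's body (76 mm by 85 mm) begins 54 mm behind the grasp point. The pads swing forward as they close: fully open they stand 13 mm farther back than shut.
Start: joints at [-71.941, 24.895, 1.432, 90.138, -0.665, 64.973, -4.303], TCP at [253.622, 571.242, 231.323] pointing down, gripper open.
Joint ranges: [-149.89, 149.89], [-25.12, 119.58], [-72.63, 75.52], [4.76, 147.25], [-75.54, 255.54], [6.69, 114.76], [-157.13, 157.13]. Speed limits (degrees/s): [127.2, 127.2, 172.46, 172.46, 180, 180, 180].

INTERFACE

Orientations are given as a 3x3 rotation matrix whose columns are the frame's x, y, z axes.
In Python, from plant import ctrl gives the robot as it stands.
- The arm moves only by the shell command python3 -m inch 'ROWS' [OPENING]. ROWS is JSON, a list of rows, each an object with "slide": the shift along the tool's x, y, z in mm, a list of three; "spin": the turn about the tool's z in degrees. In form: [{"slide": [dx, dy, dz], "spin": spin}, ...]. A call has 1 to 20 rows; each row shifts and turns the commanded pose from where the row before left it, along the tool's axes as they then stand; what a row does not reach is not made up. A row lasts 1/10 s, in which the tool goes at most 50 mm and 8.59 degrees, less where a joint would pass 70% of its speed; a pose out of reach is approached as far as the arm can. A call is refused whole if a number of a shift passes 50 or a number of a turn 8.59, either way. A call with a gripper value outside its range is refused whole. OPENING is the finger opening in mm, from 0 to 85.4, set as the call begins (- or left out, the last holds). The fingers move at their own pace and stop on an object; the grip force is fixed at half the most. Time passes only in rows, so rows that do not move let the fingers close. It gives the time, the measured TCP pose, the force and the opening at its end, in the units of the state.
- ctrl.get_obs(): the state, without advancing time (a new reading comes with each control period).
- ctrl.capture(name): name is "scene" or "top" or "wrist"; returns a dict with "img" (420x560x3 uint8, blue, green, red), "depth" (420x560 float32, mm along the optical axis (not along the pixel's ray), 0 where there is no reading), "mtx" (3x3 intrinsics, pixels), "position" and "rotation" of the camera in the world. Camera axes: x right, y up, looking along -z (the intrinsics and any distortion apply to the point x, -y, -z); pixel columns grow to the right and rows downward; lengths in mm; the calibration is good to about 2 mm. A picture is of the moment at which its call begins.
- ctrl.sign_off(): hands the job in, once; it reports no verdict.
The state is a dict: "time": time; "joint_positions": joint angles; "joint_vel": joint speeds; "tau": joint torques, N m; "ee_pos": TCP position; "orientation": TCP orientation; "contact_force": force on the tool from outside, world axes, zero at the start; "torque": the same for the moment, N m; "width": finger opening in mm.
Only numpy, scipy, OpenCV 4.12 (cv2) and the standard library are available. Lean on these libraries where they do the work, as an engineer would, in place of code of your own. Each camera call takes 0.05 s, during which the arm holds its last target. There are 200 camera calls.

## Working session

There is one attempt and no reset: what is moved stays moved. The work goes in short steps, Python scripts to look and compute and a shell command to move; the robot and the scene stay as the last step left them, time stands still between calls to the robot, and variables do not carry over. Pictures are saved under pics/ and viewed, about 8 in all and at most 12, crops included, and the job is handed in when it is done.

```bash
mkdir -p pics; cat > h.py <<'E'
import numpy as np,cv2
from plant import ctrl
def cap(n,fn):
    c=ctrl.capture(n); cv2.imwrite('pics/'+fn+'.png',c['img']); np.savez('pics/'+fn+'.npz',**c); return c
def world(c):
    d=c['depth'];K=c['mtx'];v,u=np.mgrid[:420,:560]
    P=np.stack([(u-K[0,2])/K[0,0]*d,-(v-K[1,2])/K[1,1]*d,-d],-1)
    W=P@np.array(c['rotation']).T+np.array(c['position']); W[d==0]=np.nan; return W
E
python3 - <<'E'
from h import *
a=cap('scene','s0')['img'];b=cap('top','t0')['img']
o=ctrl.get_obs();print({k:np.round(o[k],3) for k in('time','ee_pos','orientation','contact_force','width')})
E
```

```text
{'time': np.float64(0.1), 'ee_pos': array([253.46 , 570.798, 230.597]), 'orientation': array([[-0.914,  0.406, -0.   ],
       [ 0.406,  0.914, -0.001],
       [-0.   , -0.001, -1.   ]]), 'contact_force': array([0.131, 0.416, 0.424]), 'width': np.float64(85.573)}
```

View pics/s0.png

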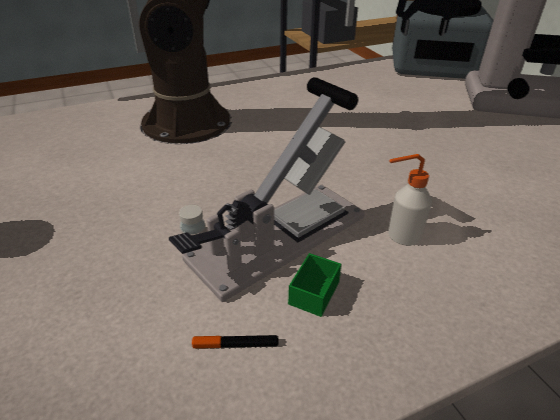

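View pics/t0.png

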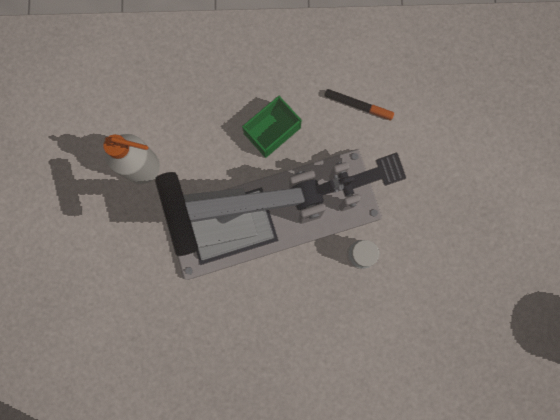

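The scene view shows the arm raised with its handle at (332,93) and the tab at (185,241). In the top view the handle is at (177,213), the tab at (391,169), the jar at (365,254) and the bottle at (130,155).

```bash
python3 - <<'E'
from h import *
c=np.load('pics/t0.npz');W=world(c);s=np.load('pics/s0.npz');S=world(s)
print('cam',c['position'],c['rotation'].round(2).tolist(),'scn',s['position'])
for n,(u,v) in dict(tab=(391,169),tab2=(385,170),h=(177,213),hA=(166,178),hB=(187,248),arm=(250,202),hinge=(308,194),jar=(365,254),bot=(140,165),box=(272,127),bench=(300,330),b1=(354,156),b2=(374,212),b3=(188,270)).items(): print(n,np.nanmedian(W[v-1:v+2,u-1:u+2].reshape(-1,3),0).round(1))
for n,(u,v) in dict(tab=(185,241),h=(332,93)).items(): print('S',n,np.nanmedian(S[v-1:v+2,u-1:u+2].reshape(-1,3),0).round(1))
# tab, handle segmentation
for n,(x0,x1,y0,y1,zl,zh) in dict(tab=(376,408,150,188,85,130),handle=(150,200,165,262,150,400)).items():
    w=W[y0:y1,x0:x1].reshape(-1,3);w=w[(w[:,2]>zl)&(w[:,2]<zh)]
    print(n,len(w),w.mean(0).round(1),np.median(w,0).round(1),w.min(0).round(1),w.max(0).round(1))
    r=cv2.minAreaRect(w[:,:2].astype(np.float32));print(r)
    if n=='handle': print('top z',np.percentile(w[:,2],[5,50,95,99]))
E
```

```text
cam [449.21596149  21.63190775 845.12016684] [[-0.02, 0.99, -0.14], [-1.0, -0.02, 0.0], [-0.0, 0.14, 0.99]] scn [1138.61197274 -225.27713606  564.05030621]
tab [ 613.5 -149.5  103.8]
tab2 [ 612.5 -140.9  101.2]
h [528.3 145.1 278.3]
hA [570.4 158.3 277.9]
hB [486.9 133.3 278.8]
arm [552.8  64.8 193.1]
hinge [574.2 -18.2 121.2]
jar [ 484.6 -110.2   59.4]
bot [632.8 245.   91.1]
box [717.9  35.8   2.8]
bench [361.7  -3.8  -1.5]
b1 [ 656.1 -106.1   18.5]
b2 [ 557.8 -135.6   19.9]
b3 [467.  182.3  20.2]
S tab [ 615.9 -148.6  102.8]
S h [544.2 141.7 271.8]
tab 704 [ 613.6 -147.1  102.5] [ 612.9 -147.2  102.8] [ 589.5 -170.5   92.9] [ 638.4 -126.8  110.8]
((613.82568359375, -145.35549926757812), (44.30253219604492, 42.874759674072266), 14.305293083190918)
handle 2464 [529.8 144.9 264.2] [529.7 144.4 275.6] [479.3 123.4 169.3] [579.6 174.7 282.3]
((531.0811157226562, 142.1191864013672), (99.32290649414062, 43.205284118652344), 15.609387397766113)
top z [185.16638559 275.57665396 279.63860242 280.39627685]
```

```bash
python3 - <<'E'
from h import *
c=np.load('pics/t0.npz');W=world(c);s=np.load('pics/s0.npz');S=world(s)
for X,im,n in((W,c['img'],'T'),(S,s['img'],'S')):
    hsv=cv2.cvtColor(im,cv2.COLOR_BGR2HSV)
    m=(hsv[...,0]<14)&(hsv[...,1]>150)&(X[...,2]>130)&(X[...,1]>100)&(X[...,0]>300)&(X[...,0]<900)
    w=X[m];print(n,len(w),w.min(0).round(),w.max(0).round(),w.mean(0).round())
E
python3 -m inch '[{"slide":[0,0,-40],"spin":8.4},{"slide":[0,0,-40],"spin":8.4},{"slide":[0,0,-40],"spin":8.4},{"slide":[0,0,-40],"spin":8.4},{"slide":[0,0,-20],"spin":8.4},{"slide":[0,0,0],"spin":8.5},{"slide":[0,0,0],"spin":0}]' 0
python3 -c "
from h import *
o=ctrl.get_obs();print(np.round(o['joint_positions'],1),o['orientation'].round(3).tolist())"
```

```text
T 502 [635. 210. 130.] [667. 284. 186.] [646. 257. 156.]
S 432 [303. 126. 130.] [ 671. 1030.  267.] [643. 280. 155.]
time: 0.8
ee_pos: [253.5, 571.4, 411.5]
orientation: [[-0.266, 0.964, 0.0], [0.964, 0.266, 0.0], [0.0, 0.0, -1.0]]
contact_force: [-0.3, -0.3, -0.5]
width: 0.2
[-79.4  20.4  12.9  72.6  -4.5  87.5 -51.7] [[-0.266, 0.964, 0.0], [0.964, 0.266, 0.0], [0.0, 0.0, -1.0]]
```

```bash
python3 -m inch '[{"slide":[-20,10,0],"spin":0},{"slide":[-40,15,0],"spin":0},{"slide":[-40,15,0],"spin":0},{"slide":[-40,15,0],"spin":0},{"slide":[-40,15,0],"spin":0},{"slide":[-40,15,0],"spin":0},{"slide":[-40,15,0],"spin":0},{"slide":[-40,10,0],"spin":0},{"slide":[-40,10,0],"spin":0},{"slide":[-20,5,0],"spin":0},{"slide":[0,0,0],"spin":0}]'
python3 -c "
from h import *
o=ctrl.get_obs();print(np.round(o['joint_positions'],1))"
```

```text
time: 1.9
ee_pos: [472.1, 253.9, 410.8]
orientation: [[-0.267, 0.964, -0.0], [0.964, 0.267, -0.002], [-0.002, -0.001, -1.0]]
contact_force: [0.1, 0.2, 0.0]
width: 0.1
[-52.4  10.9  23.   86.   -4.2  84.1 -13.9]
```

```bash
python3 -m inch '[{"slide":[-20,0,0],"spin":0},{"slide":[-40,3,0],"spin":0},{"slide":[-40,3,0],"spin":0},{"slide":[-40,3,0],"spin":0},{"slide":[-40,3,0],"spin":0},{"slide":[-40,3,0],"spin":0},{"slide":[-40,3,0],"spin":0},{"slide":[-40,3,0],"spin":0},{"slide":[-40,3,20],"spin":0},{"slide":[-40,3,40],"spin":0},{"slide":[-30,3,40],"spin":0},{"slide":[-14,0,40],"spin":0},{"slide":[0,0,40],"spin":0},{"slide":[0,0,0],"spin":0}]'
python3 -c "
from h import *
o=ctrl.get_obs();print(np.round(o['joint_positions'],1)); cap('wrist','w1')"
```

```text
time: 3.3
ee_pos: [608.3, -136.0, 229.9]
orientation: [[-0.272, 0.962, -0.011], [0.962, 0.272, 0.002], [0.005, -0.01, -1.0]]
contact_force: [0.1, 1.2, -0.5]
width: -0.0
[-14.1  27.2  32.7  91.8 -15.6  66.3  38. ]
```

View pics/w1.png

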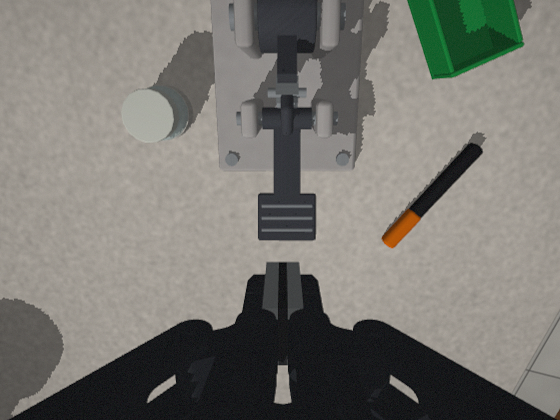

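The wrist view shows the tab at (287,216), square to the image. The shut fingertips are at (283,265), and the marker at (430,195) and jar at (155,110) are well away.

```bash
python3 - <<'E'
from h import *
c=np.load('pics/w1.npz');W=world(c)
w=W[198:237,262:313].reshape(-1,3);w=w[(w[:,2]>85)&(w[:,2]<125)]
print(len(w),w.mean(0).round(1),w.min(0).round(1),w.max(0).round(1))
o=ctrl.get_obs();print(o['ee_pos'].round(1),((w.mean(0)-o['ee_pos'])@o['orientation']).round(1))
for n,(u,v) in dict(pivot=(287,119),lo=(287,205),hi=(287,232),l=(263,216),r=(311,216)).items():print(n,W[v,u].round(1))
E
```

```text
1979 [ 614.5 -148.4  103.9] [ 592.6 -166.8   98.2] [ 636.5 -129.9  108.8]
[ 610.1 -136.2  233.5] [-13.3   1.7 129.5]
pivot [594.  -77.2 133.8]
lo [ 612.  -139.8  102.3]
hi [ 617.4 -158.9  106.7]
l [ 596.9 -152.4  104.4]
r [ 631.5 -142.6  104.1]
```

```bash
python3 -m inch '[{"slide":[-7,1,10],"spin":0},{"slide":[-6,1,25],"spin":0},{"slide":[0,0,30],"spin":0},{"slide":[0,0,25],"spin":0},{"slide":[0,0,15],"spin":0},{"slide":[0,0,5],"spin":0},{"slide":[0,0,0],"spin":0},{"slide":[0,0,0],"spin":0}]'
```

```text
time: 4.15
ee_pos: [618.0, -150.3, 127.6]
orientation: [[-0.268, 0.963, 0.002], [0.963, 0.268, -0.0], [-0.001, 0.002, -1.0]]
contact_force: [0.6, -0.3, 0.8]
width: -0.3
```

```bash
python3 -m inch '[{"slide":[0,-2,8],"spin":0},{"slide":[0,-2,8],"spin":0},{"slide":[0,0,6],"spin":0},{"slide":[0,0,5],"spin":0},{"slide":[0,0,5],"spin":0},{"slide":[0,0,5],"spin":0},{"slide":[0,0,5],"spin":0},{"slide":[0,0,5],"spin":0},{"slide":[0,0,4],"spin":0},{"slide":[0,0,4],"spin":0},{"slide":[0,0,2],"spin":0},{"slide":[0,0,0],"spin":0},{"slide":[0,0,0],"spin":0}]'
```

```text
time: 5.45
ee_pos: [613.1, -149.9, 69.5]
orientation: [[-0.269, 0.963, -0.0], [0.963, 0.269, 0.002], [0.002, 0.0, -1.0]]
contact_force: [-3.0, 1.9, 11.5]
width: 0.0
```

```bash
python3 -m inch '[{"slide":[0,0,2],"spin":0},{"slide":[0,0,2],"spin":0},{"slide":[0,0,2],"spin":0},{"slide":[0,0,0],"spin":0},{"slide":[0,0,0],"spin":0}]'
```

```text
time: 5.95
ee_pos: [613.8, -149.7, 68.6]
orientation: [[-0.269, 0.963, 0.003], [0.963, 0.269, 0.004], [0.003, 0.004, -1.0]]
contact_force: [-18.3, 9.1, 62.8]
width: -0.2
```

```bash
python3 -m inch '[{"slide":[0,0,-10],"spin":0},{"slide":[0,0,-20],"spin":0},{"slide":[0,0,-40],"spin":0},{"slide":[0,0,-40],"spin":0},{"slide":[0,0,-40],"spin":0},{"slide":[0,0,-40],"spin":0},{"slide":[0,0,-40],"spin":0},{"slide":[0,0,-40],"spin":0},{"slide":[20,0,-20],"spin":0},{"slide":[40,0,0],"spin":0},{"slide":[40,0,0],"spin":0},{"slide":[40,0,0],"spin":0},{"slide":[30,0,0],"spin":0},{"slide":[0,0,0],"spin":0},{"slide":[0,0,0],"spin":0}]'
python3 - <<'E'
from h import *
a=cap('wrist','w2');b=cap('scene','s2')
W=world(b)
print('S tab',[W[v,185].round(1).tolist() for v in range(235,275,4)])
cv2.imwrite('pics/m2.png',np.hstack([cv2.resize(a['img'],(400,300)),cv2.resize(b['img'][60:300,100:420],(400,300))]))
E
```

```text
time: 7.45
ee_pos: [567.2, 13.6, 352.7]
orientation: [[-0.27, 0.963, -0.001], [0.963, 0.27, 0.0], [0.0, -0.001, -1.0]]
contact_force: [-0.3, -0.7, 0.1]
width: 0.1
S tab [[502.4, -129.9, 17.2], [501.8, -131.0, 6.9], [503.8, -132.5, -1.2], [514.4, -135.3, -1.6], [600.2, -148.8, 67.6], [609.1, -151.1, 67.3], [617.0, -153.3, 66.1], [624.3, -155.4, 64.6], [631.4, -157.4, 62.9], [637.2, -159.2, 60.0]]
```

View pics/m2.png

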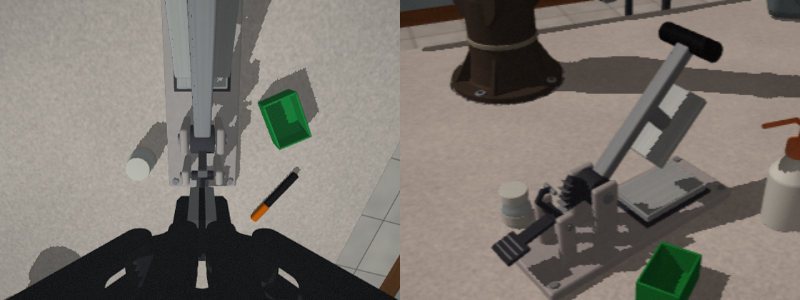

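The tab now reads about 66 mm high, sloping down outwards, so the pawl is free. The arm is still raised, and its handle is out of the wrist frame, above the top edge. I'll move above it next.

```bash
python3 -m inch '[{"slide":[20,0,0],"spin":0},{"slide":[40,1,0],"spin":0},{"slide":[40,0,0],"spin":0},{"slide":[26,0,10],"spin":0},{"slide":[10,0,20],"spin":0},{"slide":[0,0,15],"spin":0},{"slide":[0,0,5],"spin":0},{"slide":[0,0,0],"spin":0},{"slide":[0,0,0],"spin":0}]'
python3 - <<'E'
from h import *
a=cap('wrist','w3');b=cap('scene','s3');t=cap('top','t3')
W=world(b)
w=W[70:112,300:362].reshape(-1,3);w=w[(w[:,2]>240)&(w[:,0]>480)&(w[:,0]<600)];print(np.median(w,0).round(1),w.min(0).round(),w.max(0).round())
cv2.imwrite('pics/m3.png',np.hstack([cv2.resize(b['img'][0:240,200:480],(400,343)),cv2.resize(t['img'][120:300,80:290],(400,343))]))
E
```

```text
time: 8.45
ee_pos: [532.7, 143.0, 303.7]
orientation: [[-0.266, 0.964, 0.001], [0.964, 0.266, -0.0], [-0.0, 0.001, -1.0]]
contact_force: [-1.0, -0.2, 1.0]
width: 0.2
[542.5 140.2 268.9] [483. 109. 240.] [582. 176. 312.]
```

View pics/m3.png

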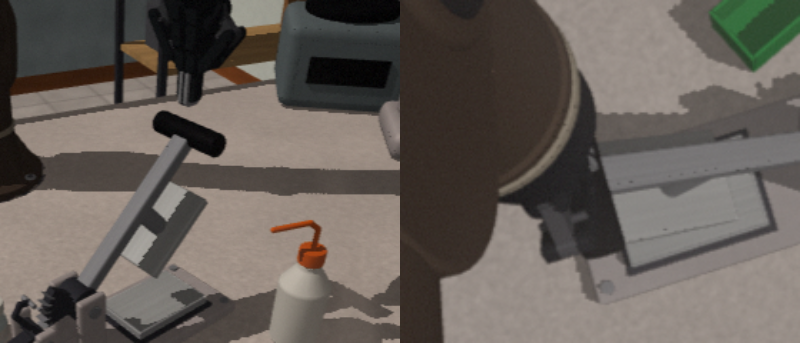

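The scene crop shows the fingertips about 25 mm above the bar's middle. The top view is blocked by the wrist. I'll follow the handle's arc down from here.

```bash
python3 -m inch '[{"slide":[0,0,10],"spin":0},{"slide":[0,0,8],"spin":0},{"slide":[0,0,5],"spin":0},{"slide":[5,0,6],"spin":0},{"slide":[5,0,6],"spin":0},{"slide":[5,0,6],"spin":0},{"slide":[5,0,6],"spin":0},{"slide":[5,0,7],"spin":0},{"slide":[4,0,7],"spin":0},{"slide":[4,0,7],"spin":0},{"slide":[4,0,7],"spin":0},{"slide":[0,0,0],"spin":0}]'
```

```text
time: 9.8
ee_pos: [521.6, 181.7, 227.5]
orientation: [[-0.271, 0.963, -0.001], [0.963, 0.271, 0.001], [0.001, -0.0, -1.0]]
contact_force: [0.2, 0.1, -0.2]
width: 0.0
```

```bash
python3 - <<'E'
from h import *
b=cap('scene','s4')
cv2.imwrite('pics/s4c.png',cv2.resize(b['img'][20:260,180:460],(700,600)))
E
```

```text
(no output)
```

View pics/s4c.png

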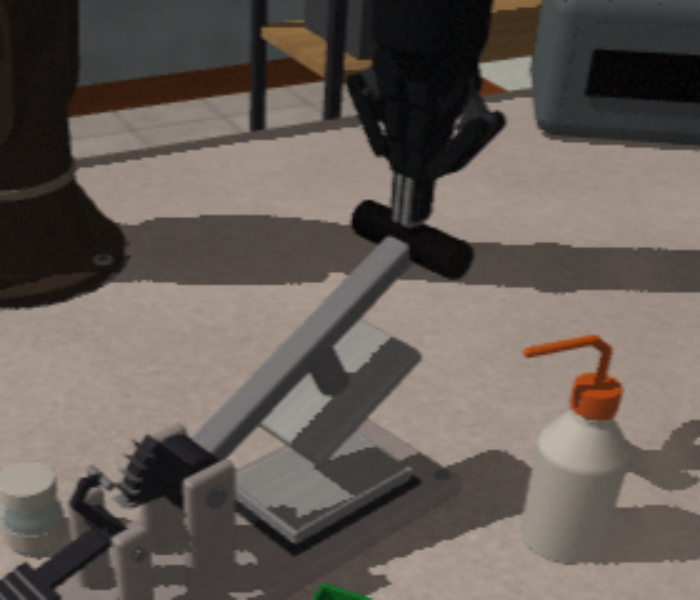

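The arm has come down and the tips sit on the bar's middle at about (405,220) in the crop. I'll measure the bar against the tips.

```bash
python3 - <<'E'
from h import *
W=world(np.load('pics/s4.npz'))
# bar ends in crop (372,215),(455,255): px = 180+u*.4, 20+v*.4
for u0,u1,v0,v1 in((355,385,200,240),(430,470,225,278)):
    w=W[20+int(v0*.4):20+int(v1*.4),180+int(u0*.4):180+int(u1*.4)].reshape(-1,3)
    w=w[(w[:,2]>120)&(w[:,0]>440)&(w[:,0]<620)&(w[:,1]<250)]
    xp=np.array([-.268,.963]);r=(w[:,:2]-[577.4,-15.8])@xp
    ok=(r>150);w=w[ok];r=r[ok]
    from scipy.optimize import least_squares
    f=least_squares(lambda p:np.hypot(r-p[0],w[:,2]-p[1])-14,[r.mean()+5,w[:,2].mean()-5],loss='soft_l1');print(len(w),w[:,2].max().round(1),f.x.round(1),np.arcsin((f.x[1]-100)/240).round(3))
o=ctrl.get_obs();print('tip r',((o['ee_pos'][:2]-[577.4,-15.8])@[-.268,.963]).round(1),o['ee_pos'][2].round(1),o['contact_force'].round(1))
E
```

```text
169 227.0 [210.9 212.1] 0.486
256 227.2 [211.7 212.1] 0.486
tip r 203.9 227.6 [-0.2 -0.8 -0.5]
```

```bash
python3 -m inch '[{"slide":[3,0,6],"spin":0},{"slide":[3,0,6],"spin":0},{"slide":[3,0,7],"spin":0},{"slide":[3,0,7.5],"spin":0},{"slide":[3,0,7.5],"spin":0},{"slide":[2,0,7.5],"spin":0},{"slide":[2,0,7.5],"spin":0},{"slide":[2,0,7.5],"spin":0},{"slide":[2,0,7.5],"spin":0},{"slide":[1,0,7.5],"spin":0},{"slide":[1,0,7.5],"spin":0},{"slide":[1,0,7.5],"spin":0},{"slide":[1,0,6],"spin":0},{"slide":[0,0,6],"spin":0},{"slide":[0,0,5],"spin":0},{"slide":[0,0,4],"spin":0},{"slide":[0,0,0],"spin":0},{"slide":[0,0,0],"spin":0}]'
```

```text
time: 11.65
ee_pos: [514.5, 204.6, 120.1]
orientation: [[-0.267, 0.964, -0.001], [0.964, 0.267, -0.001], [-0.001, -0.001, -1.0]]
contact_force: [0.5, 0.3, 0.2]
width: -0.3
```

```bash
python3 -m inch '[{"slide":[0,0,3],"spin":0},{"slide":[0,0,3],"spin":0},{"slide":[0,0,2],"spin":0},{"slide":[0,0,1],"spin":0},{"slide":[0,0,0],"spin":0},{"slide":[0,0,0],"spin":0}]'
```

```text
time: 12.25
ee_pos: [514.9, 205.2, 113.2]
orientation: [[-0.268, 0.964, 0.0], [0.964, 0.268, 0.001], [0.001, 0.0, -1.0]]
contact_force: [-8.4, -3.9, 26.6]
width: 0.1
```

```bash
python3 -m inch '[{"slide":[0,0,1.5],"spin":0},{"slide":[0,0,0],"spin":0},{"slide":[0,0,0],"spin":0}]'
python3 -m inch '[{"slide":[0,0,-8],"spin":0},{"slide":[0,0,-20],"spin":0},{"slide":[0,0,-40],"spin":0},{"slide":[0,0,-40],"spin":0},{"slide":[0,0,-40],"spin":0},{"slide":[0,0,-40],"spin":0},{"slide":[0,0,-40],"spin":0},{"slide":[0,0,-20],"spin":0},{"slide":[0,0,0],"spin":0},{"slide":[0,0,0],"spin":0},{"slide":[0,0,0],"spin":0}]'
python3 - <<'E'
from h import *
b=cap('scene','s5');W=world(b);T=world(cap('top','t5'))
w=W.reshape(-1,3);r=(w[:,:2]-[577.4,-15.8])@[-.268,.963];q=(w[:,:2]-[577.4,-15.8])@[.963,.268]
k=(r>220)&(r<260)&(abs(q)<55)&(w[:,2]>60)&(w[:,2]<200)
print('handle top z',np.percentile(w[k,2],[50,95,99]).round(1),'max r',r[k].max().round(1))
k=(r<-118)&(r>-160)&(abs(q)<25)&(w[:,2]>40)&(w[:,2]<130);print('tab z',np.percentile(w[k,2],[5,50,95]).round(1))
for n,(u,v) in dict(jar=(191,213),bot=(410,215),box=(300,285),mark=(235,341)).items(): print(n,W[v,u].round(1),world(np.load('pics/s0.npz'))[v,u].round(1))
E
```

```text
time: 12.55
ee_pos: [515.1, 205.2, 112.9]
orientation: [[-0.267, 0.964, 0.0], [0.964, 0.267, 0.002], [0.001, 0.001, -1.0]]
contact_force: [-12.0, -5.8, 39.6]
width: 0.1
time: 13.65
ee_pos: [514.3, 205.5, 356.7]
orientation: [[-0.268, 0.963, -0.002], [0.963, 0.268, -0.001], [-0.001, -0.002, -1.0]]
contact_force: [-0.8, -0.9, -0.1]
width: 0.3
handle top z [107.9 113.  113.7] max r 249.1
tab z [61.4 66.3 70.9]
jar [ 492.2 -110.8   57.1] [ 495.2 -111.4   59.5]
bot [678.2 246.1  75.1] [678.  246.3  74.8]
box [694.6  19.    6.5] [693.6  19.5   5.2]
mark [ 759.6 -121.2   12.3] [ 758.6 -120.9   10.9]
```

View pics/s5.png

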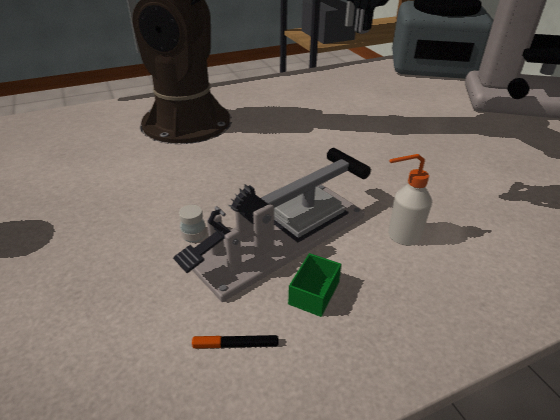

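The arm is level with its handle at (348,163), the tab is down at (188,259), the other objects haven't moved, and the hand is well clear.

```bash
python3 -c "
from plant import ctrl
print(ctrl.sign_off())"
```

```text
the job is handed in; nothing more can be done
None
```

The press is closed and the job is handed in, at about 13.8 s of the 48 s allowed. I pressed the release tab onto its stop with the shut fingertips. Then I pushed the cross handle down its arc to the hard stop and lifted the hand straight up, clear of everything.

- **Tab:** it measures 66 mm high (67 expected when free), sloping down. The wrist force rose to about 63 N on the stop, under the 120 N limit.
- **Arm:** the handle top is about 113.5 mm high, against 114 mm for fully home. The push against the stop reached about 40 N on the wrist.
- **Other objects:** the bottle, box, jar and marker read within about 4 mm of their starting positions.
- **Hand:** it finished at 357 mm, about 240 mm above the handle, with no contact force.

No check failed or disagreed. The hand-in itself gave no verdict.

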